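# Rack the anaesthetic masks by size

### The job

The rinsed face masks are going back on the draining rack in order of size: the smallest and the largest already stand on the two ends, so leave those as they are and set the other four on the free posts between them, so that the row grows step by step from the smallest to the largest. Each mask stands mouth down and upright with its post in the middle of the mouth, and is set down, not dropped.

Things in the scene. Friction and masses are not known exactly. Their poses are not given: they have to be found in the camera images.
- mask_54: Loose, to be put on the rack: cone-shaped animal face mask, mouth down: black rubber rim 54 mm across, 12 mm high, mouth 46 mm wide inside; clear cone; on top a white upright neck, 24 mm in diameter, 28 mm tall (top 26 mm straight); 72 mm tall in all, about 40 g. Origin: centre of the mouth's underside, z up through the neck. Rigid; grip by the neck (15 N is plenty).
- mask_64: Loose, to be put on the rack: cone-shaped animal face mask, mouth down: black rubber rim 64 mm across, 12 mm high, mouth 56 mm wide inside; clear cone; on top a white upright neck, 24 mm in diameter, 28 mm tall (top 26 mm straight); 84 mm tall in all, about 50 g. Origin: centre of the mouth's underside, z up through the neck. Rigid; grip by the neck (15 N is plenty).
- mask_74: Loose, to be put on the rack: cone-shaped animal face mask, mouth down: black rubber rim 74 mm across, 12 mm high, mouth 66 mm wide inside; clear cone; on top a white upright neck, 24 mm in diameter, 28 mm tall (top 26 mm straight); 96 mm tall in all, about 60 g. Origin: centre of the mouth's underside, z up through the neck. Rigid; grip by the neck (15 N is plenty).
- mask_84: Loose, to be put on the rack: cone-shaped animal face mask, mouth down: black rubber rim 84 mm across, 12 mm high, mouth 76 mm wide inside; clear cone; on top a white upright neck, 24 mm in diameter, 28 mm tall (top 26 mm straight); 108 mm tall in all, about 75 g. Origin: centre of the mouth's underside, z up through the neck. Rigid; grip by the neck (15 N is plenty).
- post_1: Free place on the draining rack: steel post, 12 mm in diameter, 16 mm high. Origin: centre of its foot on the rack's top face, 12 mm above the table; z up, y along the row. The rack: a fixed grey board 110 x 630 mm with six posts in a straight row 104 mm apart; post_1 to post_4 stand in that order between the two occupied end posts.
- post_2: Free place of the rack, as post_1: an upright steel post 12 mm in diameter, 16 mm high, origin at the centre of its foot on the rack's top face; number 2 of the four along the row.
- post_3: Free place of the rack, as post_1: an upright steel post 12 mm in diameter, 16 mm high, origin at the centre of its foot on the rack's top face; number 3 of the four along the row.
- post_4: Free place of the rack, as post_1: an upright steel post 12 mm in diameter, 16 mm high, origin at the centre of its foot on the rack's top face; number 4 of the four along the row.
- mask_smallest: Already on an end post of the rack (104 mm beyond post_1 or post_4: varies), loose, leave it there: cone-shaped animal face mask, mouth down: black rubber rim 44 mm across, 12 mm high, mouth 36 mm wide inside; clear cone; on top a white upright neck, 24 mm in diameter, 28 mm tall (top 26 mm straight); 62 mm tall in all, about 30 g. Origin: centre of the mouth's underside, z up through the neck.
- mask_largest: Already on the other end post, loose, leave it there: cone-shaped animal face mask, mouth down: black rubber rim 94 mm across, 12 mm high, mouth 86 mm wide inside; clear cone; on top a white upright neck, 24 mm in diameter, 28 mm tall (top 26 mm straight); 120 mm tall in all, about 90 g. Origin: centre of the mouth's underside, z up through the neck.

How it is judged:
At the end, for the whole second after the job is handed in: From the smallest mask's end, the 54, 64, 74 and 84 mm masks stand on the first to fourth free post, within 12 mm of its centre, at most 6 mm off the rack, upright within 0.1 rad, released, at rest; the smallest and largest stand upright within 12 mm of where they started (((horizontal distance between mask_smallest and post_1 below 0.13 m and horizontal distance between mask_54 and post_1 below 0.012 m and z of mask_54 in the frame of post_1 below 0.006 m and horizontal distance between mask_64 and post_2 below 0.012 m and z of mask_64 in the frame of post_2 below 0.006 m and horizontal distance between mask_74 and post_3 below 0.012 m and z of mask_74 in the frame of post_3 below 0.006 m and horizontal distance between mask_84 and post_4 below 0.012 m and z of mask_84 in the frame of post_4 below 0.006 m) or (horizontal distance between mask_smallest and post_4 below 0.13 m and horizontal distance between mask_54 and post_4 below 0.012 m and z of mask_54 in the frame of post_4 below 0.006 m and horizontal distance between mask_64 and post_3 below 0.012 m and z of mask_64 in the frame of post_3 below 0.006 m and horizontal distance between mask_74 and post_2 below 0.012 m and z of mask_74 in the frame of post_2 below 0.006 m and horizontal distance between mask_84 and post_1 below 0.012 m and z of mask_84 in the frame of post_1 below 0.006 m)) and angle between each of mask_54, mask_64, mask_74, mask_84, mask_smallest, mask_largest's own z axis and vertical below 0.1 rad and linear speed of each of mask_54, mask_64, mask_74, mask_84, mask_smallest, mask_largest below 0.02 m/s and contact force between each of mask_54, mask_64, mask_74, mask_84 and the fingers below 0.1 N and distance of each of mask_smallest, mask_largest from where it was at the start of the episode below 0.012 m); the robot touches nothing.
It fails at once if one of the two masks that were already on the rack is lifted, knocked over or pushed well out of place (distance of any of mask_smallest, mask_largest from where it was at the start of the episode above 0.03 m or angle between any of mask_smallest, mask_largest's own z axis and vertical above 0.6 rad).
It fails at once if a mask is dropped or thrown: it moves faster than 0.7 m/s while the fingers do not hold it ((linear speed of mask_54 above 0.7 m/s and contact force between mask_54 and the fingers below 0.05 N) or (linear speed of mask_64 above 0.7 m/s and contact force between mask_64 and the fingers below 0.05 N) or (linear speed of mask_74 above 0.7 m/s and contact force between mask_74 and the fingers below 0.05 N) or (linear speed of mask_84 above 0.7 m/s and contact force between mask_84 and the fingers below 0.05 N)).
It also fails if it takes over 99 s, if anything falls off the work surface, if the arm or the gripper's body presses on something with over 40 N, if the wrist force passes 120 N, or if a joint passes its speed limit or range.

### The arm

A 7-joint arm with a two-finger parallel gripper is mounted at the origin on the work surface. World frame = base frame: x ahead of the robot, y to its left, z up, the work surface at z = 0. Lengths are in m, angles in rad, forces in N, time in s.
With the tool pointing down it reaches from about 0.4 to 0.85 m from the base axis. Payload 4.5 kg.
Tool frame: the origin (TCP) lies midway between the tips of the shut fingers; the grasp point (between the pads) lies 19 mm behind it (r.grip_point_offset is the distance from the TCP to the grasp point, in m); z points along the fingers, y is the line along which they close (so a half turn about z gives the same grasp; the last joint's range is limited). The gripper opens to 88 mm and grips with 3 to 60 N. Pads are 18 mm wide; open, the fingers measure 123 mm over their backs; the gripper's body (75 mm by 187 mm) begins 45 mm behind the grasp point.
Start: joints at [1.181, 0.689, -0.195, 1.565, 0.157, 0.902, -0.215], TCP at [0.257, -0.57, 0.239] pointing down, gripper open.
Joint ranges: [-3.01, 3.01], [-0.46, 2.08], [-1.47, 1.51], [0.13, 2.56], [-1, 4.14], [0.04, 2.09], [-2.66, 2.66]. Speed limits (rad/s): [2.57, 2.57, 3.14, 3.14, 3.14, 3.14, 3.14].

### API

Orientations are given as a unit quaternion [x, y, z, w].
In Python, from plant import r, optics gives the robot as it stands.
- The arm moves only by the shell command python3 -m pendant 'ROWS' [OPENING] [FORCE]. ROWS is JSON, a list of rows, each a list of 6 numbers: the shift along the tool's x, y, z as a fraction of full scale, then the turn, a rotation vector about the tool's x, y, z as a fraction of full scale. A call has 1 to 5 rows; each row shifts and turns the commanded pose from where the row before left it, along the tool's axes as they then stand; what a row does not reach is not made up. Full scale, the value 1, is 0.025 m for a shift and pi rad for a turn. A row lasts 1/12 s, in which the tool goes at most 41.7 mm and 7.16 degrees, less where a joint would pass 70% of its speed; a pose out of reach is approached as far as the arm can. A call with a number of a shift or a turn outside -1 to 1 is refused whole. A call with a gripper value outside its range is refused whole. OPENING is the opening, from -1 (shut) to 1 (fully open), set as the call begins (- or left out, the last holds). The fingers move at their own pace and stop on an object; FORCE is the grip in N (left out, the last holds). Time passes only in rows, so rows that do not move let the fingers close. It gives the time, the measured TCP pose, the force, the opening and the grip force at its end, in the units of the state.
- r.get_state(): the state, without advancing time (a new reading comes with each control period).
- optics.snapshot(name): name is "side" or "top" or "wrist"; returns (picture, depth): 400x640x3 uint8, blue, green, red; 400x640 float32, m along the optical axis (not along the pixel's ray), 0 where there is no reading.
- optics.calibration(name): a dict with "vfov" (degrees; the focal length in pixels is half the picture's height over the tangent of half this angle, whatever the lens; pixels are square), "cx", "cy" (the principal point, pixels), "k1" (the pictures are not rectified: a ray, as slopes to the right and down, at radius r is drawn at 1 + k1 r^2 times it, then the intrinsics apply), "cam_to_world" (4x4, takes a point from camera to world coordinates); the wrist camera has in their place "tool_from_camera" (4x4, takes a point from camera to tool coordinates, whose origin is the TCP and whose axes are the flange's). Camera axes: x right, y up, looking along -z (the intrinsics and any distortion apply to the point x, -y, -z); pixel columns grow to the right and rows downward; lengths in m; the calibration is good to about 2 mm. A picture is of the moment at which its call begins: read the wrist's pose just before it. calibration takes no time and is no camera call.
- r.finish_job(): hands the job in; it is judged then, once.
The state is a dict: "clock": time; "q": joint angles; "qd": joint speeds; "joint_torque": joint torques, N m; "tool_pos": TCP position; "eef_rot": TCP orientation; "contact_force": force on the tool from outside, world axes, zero at the start; "moment": the same for the moment, N m; "opening": opening from 0.0 (shut) to 1.0 (fully open); "finger_force": force on a finger pad.
Only numpy, scipy, OpenCV 4.12 (cv2) and the standard library are available. Lean on these libraries where they do the work, as an engineer would, in place of code of your own. Each camera call takes 0.05 s, during which the arm holds its last target. There are 200 camera calls.

## Working session

There is one attempt and no reset: what is moved stays moved. The work goes in short steps, Python scripts to look and compute and a shell command to move; the robot and the scene stay as the last step left them, time stands still between calls to the robot, and variables do not carry over. Pictures are saved under pics/ and viewed, at most 14 in all, crops included, and the job is handed in when it is done.

```bash
mkdir -p pics; ls
python3 - <<'E'
from plant import r, optics
import cv2,numpy as np
s=r.get_state();print(s['clock'],s['tool_pos'],s['eef_rot'],s['opening'],r.grip_point_offset)
for n in("side","top"):
    p,d=optics.snapshot(n);cv2.imwrite(f"pics/{n}0.png",p);np.savez(f"{n}0.npz",p=p,d=d)
    print(n,optics.calibration(n))
print(optics.calibration("wrist"))
E
```

```text
pics
0.0 [ 0.25669434 -0.56914196  0.23791317] [ 9.77623048e-01  2.10362294e-01 -2.72893366e-04 -8.98147123e-04] 1.0020448372464943 0.0187
side {'vfov': 50.76798280117113, 'cx': 320.75210864663245, 'cy': 205.48892579913462, 'k1': 0.024191055968944823, 'cam_to_world': array([[ 0.98116063,  0.14321733, -0.12966344,  0.43954694],
       [-0.19257483,  0.67134009, -0.71569366, -0.60340822],
       [-0.01545147,  0.72718036,  0.68627252,  0.61269344],
       [ 0.        ,  0.        ,  0.        ,  1.        ]])}
top {'vfov': 55.94662905876177, 'cx': 319.47814126178616, 'cy': 195.88727397709494, 'k1': -0.025652839919656015, 'cam_to_world': array([[ 0.02555698,  0.99440654, -0.10248156,  0.45347499],
       [-0.99964491,  0.02619518,  0.00488624,  0.03221893],
       [ 0.00754343,  0.10232029,  0.9947229 ,  0.91398425],
       [ 0.        ,  0.        ,  0.        ,  1.        ]])}
{'vfov': 60.159630029641804, 'cx': 315.5488520869994, 'cy': 191.18523836516727, 'k1': -0.03306455092732459, 'tool_from_camera': array([[ 2.61227502e-04,  9.48078630e-01,  3.18035913e-01,
         8.27658846e-02],
       [ 9.99999954e-01, -2.97401228e-04,  6.51884206e-05,
        -8.18252834e-05],
       [ 1.56388020e-04,  3.18035882e-01, -9.48078664e-01,
        -1.45459811e-01],
       [ 0.00000000e+00,  0.00000000e+00,  0.00000000e+00,
         1.00000000e+00]])}
```

View pics/side0.png

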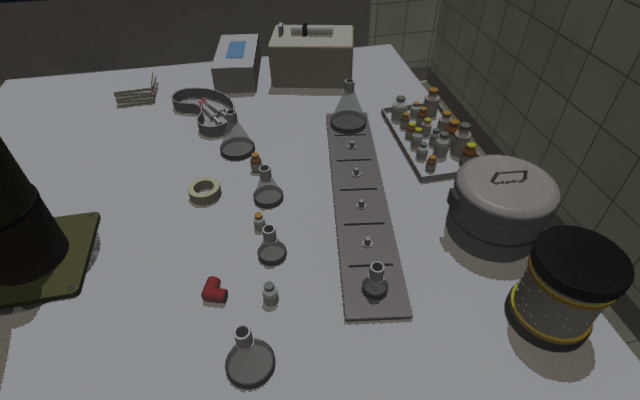

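View pics/top0.png

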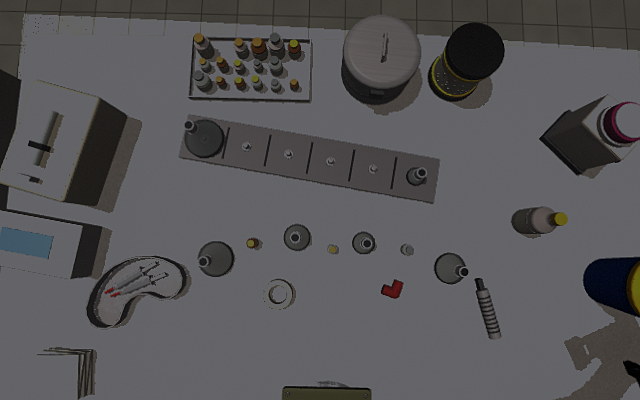

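Top view: the largest mask is at the left end of the rack (205,138), the smallest at the right (418,176), and the free posts are at (247,146), (289,154), (331,161) and (373,169). The loose masks stand at (215,258), (297,237), (363,242) and (452,268). The side view agrees: loose masks at (237,148), (268,195), (272,250) and (250,360).

```bash
cat > h.py <<'E'
import numpy as np,cv2
from plant import r,optics
from scipy.spatial.transform import Rotation as R
def intr(c):
    f=200/np.tan(np.radians(c['vfov']/2)); return f,c['cx'],c['cy'],c['k1']
def T_of(n,c,s=None):
    if n!='wrist': return c['cam_to_world']
    T=np.eye(4);T[:3,:3]=R.from_quat(s['eef_rot']).as_matrix();T[:3,3]=s['tool_pos'];return T@c['tool_from_camera']
def cloud(n,d,s=None):
    c=optics.calibration(n);f,cx,cy,k=intr(c)
    v,u=np.mgrid[:400,:640].astype(float);a,b=(u-cx)/f,(v-cy)/f
    x,y=a.copy(),b.copy()
    for _ in range(8):
        q=1+k*(x*x+y*y);x,y=a/q,b/q
    P=np.stack([x*d,-y*d,-d],-1);T=T_of(n,c,s)
    W=P@T[:3,:3].T+T[:3,3];W[d<=0]=np.nan;return W
def proj(n,p,s=None):
    c=optics.calibration(n);f,cx,cy,k=intr(c);T=np.linalg.inv(T_of(n,c,s))
    q=T[:3,:3]@np.asarray(p)+T[:3,3];x,y=q[0]/-q[2],-q[1]/-q[2];m=1+k*(x*x+y*y);return cx+f*x*m,cy+f*y*m
def circ(P,rad=None):
    from scipy.optimize import least_squares
    x0=np.r_[P.mean(0),rad or .02]
    g=least_squares(lambda x:np.hypot(*(P-x[:2]).T)-(rad or x[2]),x0,loss='soft_l1',f_scale=.001);return g.x
E
python3 - <<'E'
from h import *
C={n:cloud(n,np.load(n+'0.npz')['d']) for n in('top','side')}
uv={'A':(215,258),'B':(297,237),'C':(363,242),'D':(452,268),'L':(205,138),'S':(418,176)}
for n in C:
    W=C[n].reshape(-1,3);W=W[np.isfinite(W[:,0])]
    t=W[(abs(W[:,2])<.01)];print(n,'table z',np.median(t[:,2]))
    for k,p in uv.items():
        c=C['top'][p[1]-3:p[1]+4,p[0]-3:p[0]+4].reshape(-1,3);c=np.nanmedian(c,0)
        Q=W[np.hypot(*(W[:,:2]-c[:2]).T)<.06];h=np.percentile(Q[:,2],99.5)
        N=Q[(Q[:,2]>h-.022)]
        base=.012 if k in'LS' else 0
        rim=Q[(Q[:,2]>base+.004)&(Q[:,2]<base+.014)]
        print(n,k,c.round(3),'top',h.round(4),len(N),circ(N[:,:2],.012).round(4)[:2],N[:,:2].mean(0).round(4),'rim',circ(rim[:,:2]).round(4) if len(rim)>5 else 0,len(rim))
    for p in ((247,146),(289,154),(331,161),(373,169)):
        c=C['top'][p[1]-2:p[1]+3,p[0]-2:p[0]+3].reshape(-1,3);c=np.nanmedian(c,0)
        Q=W[np.hypot(*(W[:,:2]-c[:2]).T)<.02];N=Q[(Q[:,2]>.0235)&(Q[:,2]<.034)]
        b=Q[(Q[:,2]<.018)]
        print(n,'post',c.round(4),len(N),N.mean(0).round(4),Q[:,2].max().round(4),'board',np.median(b[:,2]).round(4))
E
```

```text
top table z 0.000613869364801567
top A [0.396 0.256 0.068] top 0.1107 125 [0.391  0.2729] [0.3918 0.2702] rim [0.3911 0.2723 0.0412] 127
top B [0.447 0.075 0.085] top 0.0864 94 [0.4437 0.0801] [0.4474 0.0795] rim [0.4478 0.0799 0.0311] 102
top C [ 0.44  -0.071  0.072] top 0.0751 99 [ 0.4383 -0.0804] [ 0.4382 -0.0785] rim [ 0.438  -0.08    0.0265] 85
top D [ 0.387 -0.273  0.063] top 0.0984 131 [ 0.3823 -0.2868] [ 0.3828 -0.2836] rim [ 0.3822 -0.2875  0.0357] 117
top L [0.666 0.293 0.073] top 0.1343 122 [0.6788 0.3143] [0.6769 0.3099] rim [0.6788 0.3129 0.0454] 125
top S [ 0.593 -0.196  0.064] top 0.0766 110 [ 0.6011 -0.2025] [ 0.5998 -0.2   ] rim [ 0.6007 -0.2015  0.0213] 75
top post [0.6615 0.2052 0.0203] 20 [0.6635 0.2091 0.0278] 0.0319 board 0.0127
top post [0.6445 0.1035 0.0175] 19 [0.6483 0.1064 0.0281] 0.0323 board 0.0127
top post [0.6294 0.0025 0.0261] 19 [0.632  0.0042 0.0273] 0.0298 board 0.0126
top post [ 0.6129 -0.0984  0.0264] 20 [ 0.6163 -0.0987  0.0276] 0.0293 board 0.0128
side table z 0.0012135054260207778
side A [0.396 0.256 0.068] top 0.1101 122 [0.3922 0.2722] [0.392
[... 216 characters left out ...]
8 -0.0841] rim [ 0.4395 -0.0576  0.0452] 163
side D [ 0.387 -0.273  0.063] top 0.0987 343 [ 0.384  -0.2861] [ 0.3848 -0.2906] rim [ 0.3843 -0.2871  0.0361] 310
side L [0.666 0.293 0.073] top 0.1338 115 [0.6808 0.3126] [0.6785 0.306 ] rim [0.6805 0.3113 0.0457] 150
side S [ 0.593 -0.196  0.064] top 0.0763 242 [ 0.6019 -0.2004] [ 0.5998 -0.2051] rim [ 0.6016 -0.2004  0.0217] 146
side post [0.6615 0.2052 0.0203] 18 [0.6639 0.2072 0.0277] 0.0315 board 0.0137
side post [0.6445 0.1035 0.0175] 24 [0.6483 0.1047 0.0276] 0.031 board 0.0137
side post [0.6294 0.0025 0.0261] 27 [0.6326 0.0023 0.0279] 0.0308 board 0.0135
side post [ 0.6129 -0.0984  0.0264] 36 [ 0.6168 -0.1001  0.0276] 0.0308 board 0.0136
```

The sizes fit: A is 84, B is 64, C is 54 and D is 74. The row runs from the smallest at −y to the largest at +y. Next I'll write a waypoint calculator and check for tall things near the rack.

```bash
cat > wp.py <<'E'
import sys,json
from h import *
s=r.get_state();p=s['tool_pos'].copy() if hasattr(s['tool_pos'],'copy') else np.array(s['tool_pos'])
M=R.from_quat(s['eef_rot']).as_matrix()
def plan(W):
    global p
    for w in W:
        d=M.T@(np.array(w)-p)/.025;n=max(1,int(np.ceil(abs(d).max()/.9)))
        print(w,'total',d.round(2),'rows',n,'each',(d/n).round(3));p=np.array(w)
if __name__=='__main__':
    print('now',s['clock'],p,s['q']);plan(json.loads(sys.argv[1]))
E
python3 - <<'E'
from h import *
W=np.concatenate([cloud(n,np.load(n+'0.npz')['d']).reshape(-1,3) for n in('top','side')])
W=W[np.isfinite(W[:,0])]
for y in np.arange(-.3,.4,.1):
    q=W[(abs(W[:,1]-y)<.05)&(W[:,0]>.67)&(W[:,2]>.05)]
    k=W[(abs(W[:,1]-y)<.05)&(W[:,0]>.3)&(W[:,0]<.58)]
    print(y.round(1),'behind rack xmin',q[:,0].min().round(3) if len(q) else None,'zmax',q[:,2].max().round(3) if len(q) else None,'front zmax',k[:,2].max().round(3))
E
python3 wp.py '[[0.383,-0.287,0.17],[0.383,-0.287,0.0695],[0.383,-0.287,0.1495],[0.6483,0.106,0.1495],[0.6483,0.106,0.082],[0.6483,0.106,0.15],[0.6483,0.106,0.15]]'
```

```text
-0.3 behind rack xmin 0.796 zmax 0.157 front zmax 0.101
-0.2 behind rack xmin 0.79 zmax 0.156 front zmax 0.049
-0.1 behind rack xmin 0.766 zmax 0.153 front zmax 0.076
0.0 behind rack xmin 0.795 zmax 0.13 front zmax 0.043
0.1 behind rack xmin 0.85 zmax 0.086 front zmax 0.088
0.2 behind rack xmin 0.81 zmax 0.084 front zmax 0.061
0.3 behind rack xmin 0.67 zmax 0.135 front zmax 0.112
now 0.1 [ 0.25676372 -0.56921571  0.23800907] [ 1.18079044  0.68988322 -0.19454763  1.56621155  0.15731606  0.90250243
 -0.2150831 ]
[0.383, -0.287, 0.17] total [ 9.25 -8.21  2.73] rows 11 each [ 0.841 -0.746  0.248]
[0.383, -0.287, 0.0695] total [0.   0.01 4.02] rows 5 each [0.    0.001 0.804]
[0.383, -0.287, 0.1495] total [-0.   -0.01 -3.2 ] rows 4 each [-0.    -0.001 -0.8  ]
[0.6483, 0.106, 0.1495] total [ 1.614e+01 -9.960e+00  1.000e-02] rows 18 each [ 0.897 -0.554  0.001]
[0.6483, 0.106, 0.082] total [0.  0.  2.7] rows 3 each [0.    0.001 0.9  ]
[0.6483, 0.106, 0.15] total [-0.   -0.   -2.72] rows 4 each [-0.    -0.001 -0.68 ]
[0.6483, 0.106, 0.15] total [0. 0. 0.] rows 1 each [0. 0. 0.]
```

```bash
python3 -m pendant '[[0.84,-0.75,0.25,0,0,0],[0.84,-0.75,0.25,0,0,0],[0.84,-0.75,0.25,0,0,0],[0.84,-0.75,0.25,0,0,0]]' 0.2 15; python3 -m pendant '[[0.84,-0.75,0.25,0,0,0],[0.84,-0.75,0.25,0,0,0],[0.84,-0.75,0.25,0,0,0],[0.84,-0.75,0.25,0,0,0]]';python3 -m pendant '[[0.84,-0.75,0.25,0,0,0],[0.84,-0.75,0.25,0,0,0],[0.84,-0.75,0.25,0,0,0],[0,0,0,0,0,0],[0,0,0,0,0,0]]'; python3 wp.py '[[0.383,-0.287,0.17],[0.383,-0.287,0.0695]]'
```

```text
clock: 0.43
tool_pos: [0.3028, -0.4655, 0.2132]
eef_rot: [0.978, 0.21, -0.0, -0.0]
contact_force: [0.3, -0.3, -0.7]
opening: 0.717
finger_force: 0.0
clock: 0.77
tool_pos: [0.3486, -0.3625, 0.1883]
eef_rot: [0.978, 0.21, -0.0, -0.0]
contact_force: [-0.1, 0.7, -0.5]
opening: 0.605
finger_force: 0.0
clock: 1.18
tool_pos: [0.3834, -0.2849, 0.1696]
eef_rot: [0.977, 0.212, -0.0, -0.001]
contact_force: [-0.3, -1.4, 0.2]
opening: 0.597
finger_force: 0.0
now 1.1833 [ 0.38335708 -0.28490478  0.16957535] [ 0.61782501  0.61739743 -0.11769604  2.07130836  0.1516521   0.46211609
 -0.75720643]
[0.383, -0.287, 0.17] total [-0.05  0.07 -0.02] rows 1 each [-0.048  0.07  -0.017]
[0.383, -0.287, 0.0695] total [0.   0.01 4.02] rows 5 each [0.    0.001 0.804]
```

```bash
python3 -m pendant '[[-0.05,0.07,0.8,0,0,0],[0,0,0.8,0,0,0],[0,0,0.8,0,0,0],[0,0,0.8,0,0,0],[0,0,0.8,0,0,0]]'; python3 -m pendant '[[0,0,0,0,0,0],[0,0,0,0,0,0],[0,0,0,0,0,0],[0,0,0,0,0,0],[0,0,0,0,0,0]]' -1 15;python3 -m pendant '[[0,0,0,0,0,0],[0,0,0,0,0,0]]'
python3 -m pendant '[[0,0,-0.4,0,0,0],[0,0,-0.8,0,0,0],[0,0,-0.8,0,0,0],[0,0,-0.8,0,0,0],[0,0,-0.4,0,0,0]]'; python3 wp.py '[[0.6483,0.106,0.15],[0.6483,0.106,0.0825]]'
```

```text
clock: 1.6
tool_pos: [0.3818, -0.2907, 0.0692]
eef_rot: [0.978, 0.209, 0.0, 0.001]
contact_force: [0.1, 0.4, -1.0]
opening: 0.596
finger_force: 0.0
clock: 2.02
tool_pos: [0.3828, -0.2894, 0.0711]
eef_rot: [0.978, 0.21, 0.001, 0.001]
contact_force: [0.8, -0.2, 0.0]
opening: 0.263
finger_force: 14.9
clock: 2.18
tool_pos: [0.3827, -0.2891, 0.0708]
eef_rot: [0.978, 0.21, 0.0, 0.001]
contact_force: [0.2, 0.6, 4.5]
opening: 0.267
finger_force: 14.9
clock: 2.6
tool_pos: [0.3829, -0.2893, 0.1526]
eef_rot: [0.978, 0.21, 0.001, 0.001]
contact_force: [0.7, -0.5, 0.0]
opening: 0.269
finger_force: 15.0
now 2.6 [ 0.38290848 -0.28926264  0.15256068] [ 0.6195267   0.64926893 -0.1090625   2.0832867   0.1649194   0.41403528
 -0.76555303]
[0.6483, 0.106, 0.15] total [ 16.18 -10.05   0.1 ] rows 18 each [ 0.899 -0.558  0.006]
[0.6483, 0.106, 0.0825] total [-0.   -0.01  2.7 ] rows 3 each [-0.001 -0.002  0.9  ]
```

```bash
python3 -m pendant '[[0.6,-0.37,0,0,0,0],[0.9,-0.56,0,0,0,0],[0.9,-0.56,0,0,0,0],[0.9,-0.56,0,0,0,0],[0.9,-0.56,0,0,0,0]]';python3 -m pendant '[[0.9,-0.56,0,0,0,0],[0.9,-0.56,0,0,0,0],[0.9,-0.56,0,0,0,0],[0.9,-0.56,0,0,0,0],[0.9,-0.56,0,0,0,0]]';python3 -m pendant '[[0.9,-0.56,0,0,0,0],[0.9,-0.56,0,0,0,0],[0.9,-0.56,0,0,0,0],[0.9,-0.56,0,0,0,0],[0.9,-0.56,0,0,0,0]]';python3 -m pendant '[[0.9,-0.56,0,0,0,0],[0.9,-0.56,0,0,0,0],[0.6,-0.37,0,0,0,0],[0.2,-0.1,0,0,0,0],[0,0,0,0,0,0]]'; python3 wp.py '[[0.6483,0.106,0.15],[0.6483,0.106,0.083]]'
```

```text
clock: 3.02
tool_pos: [0.4517, -0.1851, 0.1507]
eef_rot: [0.978, 0.21, 0.0, 0.0]
contact_force: [-0.4, -0.7, 0.1]
opening: 0.264
finger_force: 14.9
clock: 3.43
tool_pos: [0.5254, -0.0748, 0.1507]
eef_rot: [0.978, 0.21, 0.0, -0.0]
contact_force: [0.6, -0.8, -0.8]
opening: 0.267
finger_force: 14.9
clock: 3.85
tool_pos: [0.599, 0.0353, 0.1507]
eef_rot: [0.978, 0.21, -0.0, -0.0]
contact_force: [0.4, 0.3, -1.2]
opening: 0.264
finger_force: 14.9
clock: 4.27
tool_pos: [0.6418, 0.0987, 0.1502]
eef_rot: [0.977, 0.212, 0.0, -0.0]
contact_force: [-0.3, 0.7, -0.4]
opening: 0.265
finger_force: 15.0
now 4.2667 [0.64184253 0.09867338 0.15023612] [-0.22396618  0.82425821  0.00168344  1.57142136 -0.00312178  0.74531091
 -1.36499415]
[0.6483, 0.106, 0.15] total [ 0.36 -0.16  0.01] rows 1 each [ 0.356 -0.16   0.01 ]
[0.6483, 0.106, 0.083] total [-0.    0.    2.68] rows 3 each [-0.001  0.001  0.893]
```

```bash
python3 -m pendant '[[0.36,-0.16,0,0,0,0],[0,0,0.6,0,0,0],[0,0,0.6,0,0,0],[0,0,0.6,0,0,0],[0,0,0.4,0,0,0]]';python3 -m pendant '[[0,0,0.3,0,0,0],[0,0,0.1,0,0,0],[0,0,0,0,0,0],[0,0,0,0,0,0]]'; python3 wp.py '[[0.6483,0.106,0.083]]'
```

```text
clock: 4.68
tool_pos: [0.6466, 0.1016, 0.0939]
eef_rot: [0.978, 0.209, -0.002, 0.001]
contact_force: [-0.6, 1.2, -0.5]
opening: 0.266
finger_force: 15.0
clock: 5.02
tool_pos: [0.6486, 0.104, 0.0856]
eef_rot: [0.978, 0.21, 0.0, 0.0]
contact_force: [0.9, -0.0, -0.9]
opening: 0.267
finger_force: 15.0
now 5.0167 [0.64856737 0.10395229 0.08555907] [-0.23020154  0.92095438  0.00184286  1.57894325 -0.001991    0.64091717
 -1.37484437]
[0.6483, 0.106, 0.083] total [ 0.02 -0.08  0.1 ] rows 1 each [ 0.024 -0.079  0.102]
```

```bash
python3 -m pendant '[[0.02,-0.08,0.06,0,0,0],[0,0,0.04,0,0,0],[0,0,0.02,0,0,0],[0,0,0,0,0,0],[0,0,0,0,0,0]]'; python3 -m pendant '[[0,0,0,0,0,0],[0,0,0,0,0,0],[0,0,0,0,0,0],[0,0,0,0,0,0]]' 0.1
python3 - <<'E'
from h import *
p,d=optics.snapshot('side');np.savez('side1.npz',p=p,d=d)
cv2.imwrite('pics/s1.png',cv2.resize(p[100:300,250:450],(600,600)))
E
```

```text
clock: 5.43
tool_pos: [0.6484, 0.1072, 0.083]
eef_rot: [0.978, 0.211, 0.001, -0.0]
contact_force: [-0.8, 0.7, 5.9]
opening: 0.268
finger_force: 14.9
clock: 5.77
tool_pos: [0.6477, 0.1059, 0.0817]
eef_rot: [0.978, 0.21, -0.0, 0.0]
contact_force: [0.2, -0.5, 0.1]
opening: 0.537
finger_force: 0.0
```

View pics/s1.png

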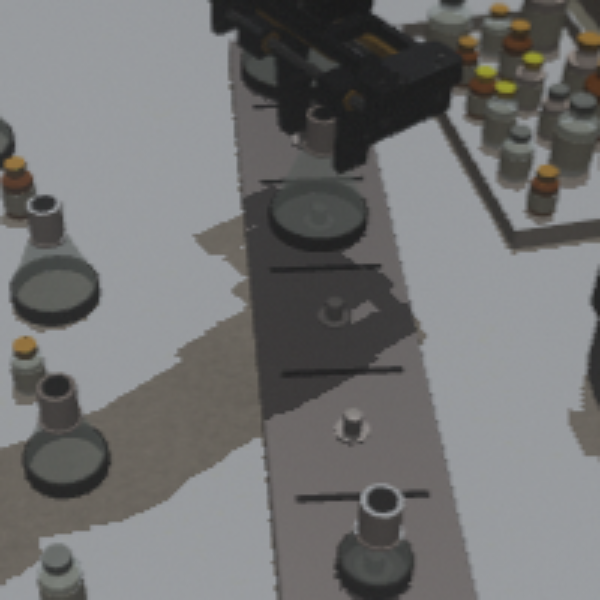

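The side crop shows the 74 mask upright on post_3, with its rim at (318,213) around the post and the fingers open. Next is the 84.

```bash
python3 -m pendant '[[0,0,-0.5,0,0,0],[0,0,-0.9,0,0,0],[0,0,-0.9,0,0,0],[0,0,-0.9,0,0,0],[0,0,-0.8,0,0,0]]' 0.2; python3 wp.py '[[0.3918,0.2723,0.18],[0.3918,0.2723,0.0815],[0.3918,0.2723,0.15],[0.6639,0.2085,0.15],[0.6639,0.2085,0.0945]]'
```

```text
clock: 6.23
tool_pos: [0.6483, 0.1062, 0.1843]
eef_rot: [0.978, 0.21, 0.001, 0.0]
contact_force: [0.3, 0.2, -0.3]
opening: 0.601
finger_force: 0.0
now 6.2333 [0.64825099 0.10621667 0.18432706] [-0.23637128  0.79071931  0.00701309  1.52172464 -0.00645894  0.8276449
 -1.37424281]
[0.3918, 0.2723, 0.18] total [ -6.62 -10.27   0.16] rows 12 each [-0.552 -0.856  0.013]
[0.3918, 0.2723, 0.0815] total [-0.01 -0.    3.94] rows 5 each [-0.001 -0.     0.788]
[0.3918, 0.2723, 0.15] total [ 0.    0.   -2.74] rows 4 each [ 0.001  0.    -0.685]
[0.6639, 0.2085, 0.15] total [8.87 6.8  0.02] rows 10 each [0.887 0.68  0.002]
[0.6639, 0.2085, 0.0945] total [-0.   -0.    2.22] rows 3 each [-0.001 -0.     0.74 ]
```

```bash
python3 -m pendant '[[-0.55,-0.85,0,0,0,0],[-0.55,-0.85,0,0,0,0],[-0.55,-0.85,0,0,0,0],[-0.55,-0.85,0,0,0,0],[-0.55,-0.85,0,0,0,0]]';python3 -m pendant '[[-0.55,-0.85,0,0,0,0],[-0.55,-0.85,0,0,0,0],[-0.55,-0.85,0,0,0,0],[-0.55,-0.85,0,0,0,0],[-0.55,-0.85,0,0,0,0]]';python3 -m pendant '[[-0.55,-0.85,0,0,0,0],[-0.55,-0.85,0,0,0,0],[0,0,0,0,0,0],[0,0,0,0,0,0],[0,0,0,0,0,0]]'; python3 wp.py '[[0.3918,0.2723,0.18],[0.3918,0.2723,0.0815]]'
```

```text
clock: 6.65
tool_pos: [0.5407, 0.1754, 0.183]
eef_rot: [0.978, 0.21, 0.001, -0.0]
contact_force: [0.3, -0.1, 0.2]
opening: 0.599
finger_force: 0.0
clock: 7.07
tool_pos: [0.4344, 0.2441, 0.1829]
eef_rot: [0.978, 0.21, 0.001, -0.0]
contact_force: [1.1, 0.8, -0.6]
opening: 0.599
finger_force: 0.0
clock: 7.48
tool_pos: [0.3936, 0.2708, 0.1826]
eef_rot: [0.978, 0.21, 0.001, -0.0]
contact_force: [0.3, -0.0, 0.2]
opening: 0.601
finger_force: 0.0
now 7.4833 [0.39355558 0.270762   0.1825766 ] [-0.73345101  0.59478626  0.05300054  2.06752546 -0.06289597  0.47920803
 -1.78124517]
[0.3918, 0.2723, 0.18] total [-0.04 -0.08  0.1 ] rows 1 each [-0.039 -0.085  0.103]
[0.3918, 0.2723, 0.0815] total [-0.01 -0.    3.94] rows 5 each [-0.001 -0.     0.788]
```

```bash
python3 -m pendant '[[-0.04,-0.08,0.8,0,0,0],[0,0,0.8,0,0,0],[0,0,0.8,0,0,0],[0,0,0.8,0,0,0],[0,0,0.8,0,0,0]]';python3 -m pendant '[[0,0,0,0,0,0],[0,0,0,0,0,0],[0,0,0,0,0,0],[0,0,0,0,0,0],[0,0,0,0,0,0]]' -1 15;python3 -m pendant '[[0,0,0,0,0,0],[0,0,0,0,0,0]]'
python3 -m pendant '[[0,0,-0.4,0,0,0],[0,0,-0.8,0,0,0],[0,0,-0.8,0,0,0],[0,0,-0.6,0,0,0],[0,0,-0.2,0,0,0]]'; python3 wp.py '[[0.6639,0.2085,0.15]]'
```

```text
clock: 7.9
tool_pos: [0.3927, 0.2714, 0.0813]
eef_rot: [0.978, 0.209, 0.001, 0.0]
contact_force: [-0.0, 0.5, -0.3]
opening: 0.601
finger_force: 0.0
clock: 8.32
tool_pos: [0.3917, 0.2726, 0.0831]
eef_rot: [0.978, 0.21, 0.001, -0.0]
contact_force: [-0.4, -0.4, -1.0]
opening: 0.269
finger_force: 15.0
clock: 8.48
tool_pos: [0.3917, 0.2724, 0.0828]
eef_rot: [0.978, 0.21, 0.001, -0.0]
contact_force: [0.3, -1.4, 6.0]
opening: 0.262
finger_force: 15.0
clock: 8.9
tool_pos: [0.3914, 0.273, 0.1543]
eef_rot: [0.978, 0.21, 0.001, -0.001]
contact_force: [0.4, 0.5, -1.1]
opening: 0.263
finger_force: 15.0
now 8.9 [0.39142904 0.27301115 0.1543105 ] [-0.73342551  0.64563645  0.04414339  2.09475478 -0.06855098  0.39913207
 -1.78182319]
[0.6639, 0.2085, 0.15] total [8.87 6.84 0.19] rows 10 each [0.887 0.684 0.019]
```

```bash
python3 -m pendant '[[0.5,0.38,0,0,0,0],[0.89,0.68,0,0,0,0],[0.89,0.68,0,0,0,0],[0.89,0.68,0,0,0,0],[0.89,0.68,0,0,0,0]]';python3 -m pendant '[[0.89,0.68,0,0,0,0],[0.89,0.68,0,0,0,0],[0.89,0.68,0,0,0,0],[0.89,0.68,0,0,0,0],[0.89,0.68,0,0,0,0]]';python3 -m pendant '[[0.4,0.3,0,0,0,0],[0,0,0,0,0,0],[0,0,0,0,0,0]]'; python3 wp.py '[[0.6639,0.2085,0.15],[0.6639,0.2085,0.095]]'
```

```text
clock: 9.32
tool_pos: [0.5159, 0.2429, 0.1518]
eef_rot: [0.978, 0.211, -0.001, 0.0]
contact_force: [-0.5, 0.9, -0.9]
opening: 0.269
finger_force: 15.0
clock: 9.73
tool_pos: [0.6521, 0.2112, 0.1515]
eef_rot: [0.978, 0.21, -0.001, -0.0]
contact_force: [0.6, 0.4, -1.0]
opening: 0.267
finger_force: 15.0
clock: 9.98
tool_pos: [0.663, 0.2086, 0.1511]
eef_rot: [0.978, 0.21, -0.001, -0.0]
contact_force: [0.4, 0.4, -0.0]
opening: 0.268
finger_force: 15.0
now 9.9833 [0.6630419  0.20864199 0.15106153] [-0.37781814  0.88297353  0.0139882   1.40943993 -0.01492843  0.85127371
 -1.50672585]
[0.6639, 0.2085, 0.15] total [0.03 0.02 0.04] rows 1 each [0.029 0.019 0.042]
[0.6639, 0.2085, 0.095] total [0.  0.  2.2] rows 3 each [0.001 0.    0.733]
```

```bash
python3 -m pendant '[[0.03,0.02,0.6,0,0,0],[0,0,0.6,0,0,0],[0,0,0.6,0,0,0],[0,0,0.2,0,0,0],[0,0,0.1,0,0,0]]';python3 -m pendant '[[0,0,0,0,0,0],[0,0,0.03,0,0,0],[0,0,0.03,0,0,0],[0,0,0,0,0,0]]'; python3 wp.py '[[0.6639,0.2085,0.095]]'
```

```text
clock: 10.4
tool_pos: [0.6623, 0.2096, 0.0983]
eef_rot: [0.977, 0.211, -0.002, -0.0]
contact_force: [-0.3, -0.3, -1.1]
opening: 0.267
finger_force: 15.0
clock: 10.73
tool_pos: [0.665, 0.209, 0.0987]
eef_rot: [0.978, 0.21, 0.001, -0.0]
contact_force: [-0.8, 1.0, -1.0]
opening: 0.266
finger_force: 15.0
now 10.7333 [0.66504448 0.20898391 0.09869297] [-0.37608024  0.94940848  0.01112128  1.43419128 -0.01304431  0.7568854
 -1.50701032]
[0.6639, 0.2085, 0.095] total [-0.05 -0.    0.15] rows 1 each [-0.05  -0.001  0.148]
```

```bash
python3 -m pendant '[[-0.04,0,0.06,0,0,0],[0,0,0.05,0,0,0],[0,0,0.04,0,0,0],[0,0,0.02,0,0,0],[0,0,0,0,0,0]]';python3 -m pendant '[[0,0,0,0,0,0],[0,0,0,0,0,0]]'
```

```text
clock: 11.15
tool_pos: [0.6642, 0.2078, 0.0948]
eef_rot: [0.978, 0.21, 0.0, 0.0]
contact_force: [-0.9, -1.5, 6.0]
opening: 0.267
finger_force: 15.0
clock: 11.32
tool_pos: [0.6642, 0.2079, 0.0949]
eef_rot: [0.978, 0.21, 0.0, 0.0]
contact_force: [-1.7, -1.0, 6.1]
opening: 0.27
finger_force: 15.0
```

```bash
python3 -m pendant '[[0,0,0,0,0,0],[0,0,0,0,0,0],[0,0,0,0,0,0],[0,0,0,0,0,0]]' 0.1;python3 -m pendant '[[0,0,-0.5,0,0,0],[0,0,-0.9,0,0,0],[0,0,-0.9,0,0,0],[0,0,-0.9,0,0,0],[0,0,-0.4,0,0,0]]' 0.2; python3 wp.py '[[0.448,0.08,0.18],[0.448,0.08,0.0585],[0.448,0.08,0.13],[0.6325,0.0037,0.13]]'
```

```text
clock: 11.65
tool_pos: [0.6637, 0.2085, 0.0935]
eef_rot: [0.978, 0.21, -0.0, -0.0]
contact_force: [-0.4, -0.2, 0.6]
opening: 0.536
finger_force: 0.0
clock: 12.07
tool_pos: [0.6656, 0.209, 0.1879]
eef_rot: [0.978, 0.21, 0.003, -0.0]
contact_force: [0.8, 0.7, 0.5]
opening: 0.599
finger_force: 0.0
now 12.0667 [0.66564097 0.20897292 0.18787369] [-0.37853684  0.8410035   0.01674072  1.38089865 -0.0154437   0.91395033
 -1.50512867]
[0.448, 0.08, 0.18] total [-10.06   1.12   0.26] rows 12 each [-0.838  0.094  0.021]
[0.448, 0.08, 0.0585] total [-0.03 -0.    4.86] rows 6 each [-0.005 -0.     0.81 ]
[0.448, 0.08, 0.13] total [ 0.02  0.   -2.86] rows 4 each [ 0.004  0.    -0.715]
[0.6325, 0.0037, 0.13] total [5.47 5.82 0.04] rows 7 each [0.782 0.831 0.005]
```

```bash
python3 -m pendant '[[-0.84,0.09,0,0,0,0],[-0.84,0.09,0,0,0,0],[-0.84,0.09,0,0,0,0],[-0.84,0.09,0,0,0,0],[-0.84,0.09,0,0,0,0]]';python3 -m pendant '[[-0.84,0.09,0,0,0,0],[-0.84,0.09,0,0,0,0],[-0.84,0.09,0,0,0,0],[-0.84,0.09,0,0,0,0],[-0.84,0.09,0,0,0,0]]';python3 -m pendant '[[-0.84,0.1,0.1,0,0,0],[-0.82,0.1,0.1,0,0,0],[0,0,0,0,0,0],[0,0,0,0,0,0]]'; python3 wp.py '[[0.448,0.08,0.18],[0.448,0.08,0.0585]]'
```

```text
clock: 12.48
tool_pos: [0.5717, 0.1545, 0.1839]
eef_rot: [0.978, 0.21, 0.0, 0.0]
contact_force: [-0.3, 0.6, -0.3]
opening: 0.6
finger_force: 0.0
clock: 12.9
tool_pos: [0.4807, 0.101, 0.184]
eef_rot: [0.978, 0.21, 0.0, 0.0]
contact_force: [0.3, 1.3, 0.1]
opening: 0.599
finger_force: 0.0
clock: 13.23
tool_pos: [0.4454, 0.0795, 0.1789]
eef_rot: [0.978, 0.21, -0.0, 0.0]
contact_force: [0.1, 0.5, 1.2]
opening: 0.597
finger_force: 0.0
now 13.2333 [0.44543695 0.07950274 0.17894738] [-0.27397273  0.57739193 -0.00727323  2.13733055  0.00991345  0.42725394
 -1.43682682]
[0.448, 0.08, 0.18] total [ 0.1   0.02 -0.04] rows 1 each [ 0.102  0.024 -0.042]
[0.448, 0.08, 0.0585] total [ 0.   -0.    4.86] rows 6 each [ 0.   -0.    0.81]
```

```bash
python3 -m pendant '[[0.1,0.02,0.8,0,0,0],[0,0,0.8,0,0,0],[0,0,0.8,0,0,0],[0,0,0.8,0,0,0],[0,0,0.8,0,0,0]]';python3 -m pendant '[[0,0,0.6,0,0,0],[0,0,0.2,0,0,0],[0,0,0,0,0,0]]';python3 -m pendant '[[0,0,0,0,0,0],[0,0,0,0,0,0],[0,0,0,0,0,0],[0,0,0,0,0,0],[0,0,0,0,0,0]]' -1 15;python3 -m pendant '[[0,0,0,0,0,0],[0,0,0,0,0,0]]'
python3 -m pendant '[[0,0,-0.4,0,0,0],[0,0,-0.8,0,0,0],[0,0,-0.8,0,0,0],[0,0,-0.6,0,0,0],[0,0,-0.2,0,0,0]]'; python3 wp.py '[[0.6325,0.0037,0.13]]'
```

```text
clock: 13.65
tool_pos: [0.4504, 0.0816, 0.0778]
eef_rot: [0.978, 0.211, 0.002, -0.0]
contact_force: [0.4, -0.1, 0.5]
opening: 0.6
finger_force: 0.0
clock: 13.9
tool_pos: [0.449, 0.0811, 0.0576]
eef_rot: [0.978, 0.211, -0.0, -0.0]
contact_force: [0.9, -0.6, -0.5]
opening: 0.605
finger_force: 0.0
clock: 14.32
tool_pos: [0.4488, 0.0806, 0.0593]
eef_rot: [0.978, 0.21, 0.001, 0.0]
contact_force: [0.0, -0.1, 1.5]
opening: 0.265
finger_force: 15.0
clock: 14.48
tool_pos: [0.4488, 0.0804, 0.0592]
eef_rot: [0.978, 0.21, 0.001, 0.0]
contact_force: [0.3, -1.1, 5.2]
opening: 0.264
finger_force: 15.0
clock: 14.9
tool_pos: [0.4489, 0.0806, 0.1309]
eef_rot: [0.978, 0.21, 0.001, -0.0]
contact_force: [0.1, -0.3, -0.2]
opening: 0.267
finger_force: 15.0
now 14.9 [0.44894688 0.08061685 0.13091177] [-0.27440832  0.674893   -0.00706745  2.16971411  0.01546345  0.2942144
 -1.44177723]
[0.6325, 0.0037, 0.13] total [5.43 5.82 0.05] rows 7 each [0.775 0.832 0.008]
```

```bash
python3 -m pendant '[[0.5,0.53,0,0,0,0],[0.78,0.83,0,0,0,0],[0.78,0.83,0,0,0,0],[0.78,0.83,0,0,0,0],[0.78,0.83,0,0,0,0]]';python3 -m pendant '[[0.78,0.83,0,0,0,0],[0.78,0.83,0,0,0,0],[0.25,0.31,0,0,0,0],[0,0,0,0,0,0],[0,0,0,0,0,0]]'; python3 wp.py '[[0.6325,0.0037,0.13],[0.6325,0.0037,0.071]]'
```

```text
clock: 15.32
tool_pos: [0.5709, 0.0293, 0.1285]
eef_rot: [0.978, 0.21, -0.001, -0.0]
contact_force: [-0.4, -0.9, -1.0]
opening: 0.266
finger_force: 15.0
clock: 15.73
tool_pos: [0.6308, 0.0036, 0.1279]
eef_rot: [0.978, 0.21, -0.001, -0.0]
contact_force: [0.1, 0.4, 0.2]
opening: 0.268
finger_force: 15.0
now 15.7333 [0.6308363  0.00362233 0.12794047] [-0.05549107  0.83350542 -0.04242386  1.64178458  0.05017386  0.66955959
 -1.2708874 ]
[0.6325, 0.0037, 0.13] total [ 0.06  0.02 -0.08] rows 1 each [ 0.062  0.024 -0.083]
[0.6325, 0.0037, 0.071] total [0.   0.   2.36] rows 3 each [0.002 0.001 0.787]
```

```bash
python3 -m pendant '[[0.06,0.02,0.6,0,0,0],[0,0,0.6,0,0,0],[0,0,0.6,0,0,0],[0,0,0.25,0,0,0],[0,0,0.1,0,0,0]]';python3 -m pendant '[[0,0,0,0,0,0],[0,0,0.03,0,0,0],[0,0,0.03,0,0,0],[0,0,0,0,0,0]]'; python3 wp.py '[[0.6325,0.0037,0.071]]'
```

```text
clock: 16.15
tool_pos: [0.6312, 0.0048, 0.0737]
eef_rot: [0.977, 0.211, -0.002, -0.001]
contact_force: [-0.4, 0.3, -0.2]
opening: 0.266
finger_force: 15.0
clock: 16.48
tool_pos: [0.6338, 0.0039, 0.0742]
eef_rot: [0.978, 0.21, 0.001, 0.0]
contact_force: [0.3, 0.4, -0.4]
opening: 0.272
finger_force: 15.0
now 16.4833 [0.63384369 0.00385616 0.07415034] [-0.05786836  0.91356441 -0.03857711  1.65792721  0.0568127   0.57007172
 -1.27620666]
[0.6325, 0.0037, 0.071] total [-0.05 -0.02  0.13] rows 1 each [-0.052 -0.016  0.126]
```

```bash
python3 -m pendant '[[-0.04,0,0.05,0,0,0],[0,0,0.05,0,0,0],[0,0,0.03,0,0,0],[0,0,0.02,0,0,0],[0,0,0,0,0,0]]';python3 -m pendant '[[0,0,0,0,0,0],[0,0,0,0,0,0]]'
```

```text
clock: 16.9
tool_pos: [0.6328, 0.003, 0.0712]
eef_rot: [0.978, 0.21, 0.0, 0.0]
contact_force: [-2.5, 0.3, 9.1]
opening: 0.266
finger_force: 15.0
clock: 17.07
tool_pos: [0.6328, 0.003, 0.0712]
eef_rot: [0.978, 0.21, 0.0, 0.0]
contact_force: [-2.9, -1.4, 11.4]
opening: 0.264
finger_force: 15.0
```

Seated. I'll release, rise and go to the 54.

```bash
python3 -m pendant '[[0,0,0,0,0,0],[0,0,0,0,0,0],[0,0,0,0,0,0],[0,0,0,0,0,0]]' 0.1;python3 -m pendant '[[0,0,-0.5,0,0,0],[0,0,-0.9,0,0,0],[0,0,-0.9,0,0,0],[0,0,-0.9,0,0,0],[0,0,-0.4,0,0,0]]' 0.2; python3 wp.py '[[0.4386,-0.0795,0.16],[0.4386,-0.0795,0.0465],[0.4386,-0.0795,0.12],[0.6167,-0.099,0.12]]'
```

```text
clock: 17.4
tool_pos: [0.6325, 0.0035, 0.0695]
eef_rot: [0.978, 0.21, -0.0, -0.0]
contact_force: [0.4, 0.0, 0.1]
opening: 0.54
finger_force: 0.0
clock: 17.82
tool_pos: [0.6343, 0.0035, 0.1634]
eef_rot: [0.978, 0.21, 0.003, 0.0]
contact_force: [0.3, 0.5, 0.0]
opening: 0.6
finger_force: 0.0
now 17.8167 [0.6343187  0.00346013 0.1633793 ] [-0.05425993  0.78667882 -0.04382061  1.61541379  0.04654306  0.73535191
 -1.26671942]
[0.4386, -0.0795, 0.16] total [-8.5  -0.19  0.09] rows 10 each [-0.85  -0.019  0.009]
[0.4386, -0.0795, 0.0465] total [-0.02 -0.01  4.54] rows 6 each [-0.004 -0.001  0.757]
[0.4386, -0.0795, 0.12] total [ 0.01  0.01 -2.94] rows 4 each [ 0.004  0.001 -0.735]
[0.6167, -0.099, 0.12] total [6.17 3.64 0.04] rows 7 each [0.882 0.52  0.005]
```

```bash
python3 -m pendant '[[-0.85,-0.02,0,0,0,0],[-0.85,-0.02,0,0,0,0],[-0.85,-0.02,0,0,0,0],[-0.85,-0.02,0,0,0,0],[-0.85,-0.02,0,0,0,0]]';python3 -m pendant '[[-0.85,-0.02,0,0,0,0],[-0.85,-0.02,0,0,0,0],[-0.85,-0.02,0,0,0,0],[-0.85,-0.02,0,0,0,0],[-0.8,0,0,0,0,0]]';python3 -m pendant '[[0,0,0,0,0,0],[0,0,0,0,0,0]]'; python3 wp.py '[[0.4386,-0.0795,0.16],[0.4386,-0.0795,0.0465]]'
```

```text
clock: 18.23
tool_pos: [0.5337, -0.0383, 0.1599]
eef_rot: [0.978, 0.21, 0.0, 0.0]
contact_force: [0.3, 0.3, -0.3]
opening: 0.6
finger_force: 0.0
clock: 18.65
tool_pos: [0.437, -0.0797, 0.1599]
eef_rot: [0.978, 0.21, -0.0, 0.0]
contact_force: [0.2, -0.6, 0.2]
opening: 0.601
finger_force: 0.0
clock: 18.82
tool_pos: [0.438, -0.0797, 0.16]
eef_rot: [0.978, 0.21, 0.0, 0.0]
contact_force: [0.1, -0.4, -0.4]
opening: 0.602
finger_force: 0.0
now 18.8167 [ 0.43797769 -0.07969428  0.15998255] [ 0.11309482  0.60788998 -0.05741689  2.1738542   0.0931612   0.36192544
 -1.16932734]
[0.4386, -0.0795, 0.16] total [ 0.03  0.   -0.  ] rows 1 each [ 0.026  0.003 -0.001]
[0.4386, -0.0795, 0.0465] total [-0.   -0.    4.54] rows 6 each [-0.    -0.     0.757]
```

```bash
python3 -m pendant '[[0.03,0,0.8,0,0,0],[0,0,0.8,0,0,0],[0,0,0.8,0,0,0],[0,0,0.8,0,0,0],[0,0,0.8,0,0,0]]';python3 -m pendant '[[0,0,0.4,0,0,0],[0,0,0.14,0,0,0],[0,0,0,0,0,0]]';python3 -m pendant '[[0,0,0,0,0,0],[0,0,0,0,0,0],[0,0,0,0,0,0],[0,0,0,0,0,0],[0,0,0,0,0,0]]' -1 15;python3 -m pendant '[[0,0,0,0,0,0],[0,0,0,0,0,0]]'
python3 -m pendant '[[0,0,-0.4,0,0,0],[0,0,-0.8,0,0,0],[0,0,-0.8,0,0,0],[0,0,-0.6,0,0,0],[0,0,-0.2,0,0,0]]'; python3 wp.py '[[0.6167,-0.099,0.12]]'
```

```text
clock: 19.23
tool_pos: [0.4413, -0.0782, 0.0586]
eef_rot: [0.977, 0.211, 0.002, 0.0]
contact_force: [0.1, 0.3, 0.3]
opening: 0.601
finger_force: 0.0
clock: 19.48
tool_pos: [0.44, -0.0783, 0.0453]
eef_rot: [0.978, 0.211, 0.0, -0.0]
contact_force: [-0.7, -0.7, -0.5]
opening: 0.602
finger_force: 0.0
clock: 19.9
tool_pos: [0.4392, -0.0791, 0.0467]
eef_rot: [0.978, 0.21, 0.001, 0.0]
contact_force: [-0.1, -0.4, 0.9]
opening: 0.265
finger_force: 15.0
clock: 20.07
tool_pos: [0.4393, -0.0792, 0.0466]
eef_rot: [0.978, 0.21, 0.001, 0.0]
contact_force: [1.2, -0.5, 4.4]
opening: 0.262
finger_force: 15.0
clock: 20.48
tool_pos: [0.4393, -0.0792, 0.1184]
eef_rot: [0.978, 0.21, 0.001, 0.0]
contact_force: [-0.7, -0.5, -0.5]
opening: 0.267
finger_force: 15.0
now 20.4833 [ 0.43934556 -0.0792054   0.1183798 ] [ 0.10149184  0.69475697 -0.04233527  2.20424136  0.1140012   0.24192591
 -1.1888765 ]
[0.6167, -0.099, 0.12] total [ 6.14  3.64 -0.05] rows 7 each [ 0.877  0.52  -0.007]
```

```bash
python3 -m pendant '[[0.5,0.3,0,0,0,0],[0.88,0.52,0,0,0,0],[0.88,0.52,0,0,0,0],[0.88,0.52,0,0,0,0],[0.88,0.52,0,0,0,0]]';python3 -m pendant '[[0.88,0.52,0,0,0,0],[0.88,0.52,0,0,0,0],[0.42,0.25,0,0,0,0],[0,0,0,0,0,0],[0,0,0,0,0,0]]'; python3 wp.py '[[0.6167,-0.099,0.12],[0.6167,-0.099,0.0585]]'
```

```text
clock: 20.9
tool_pos: [0.5554, -0.092, 0.1161]
eef_rot: [0.978, 0.21, -0.001, -0.0]
contact_force: [0.8, 0.7, -0.4]
opening: 0.266
finger_force: 15.0
clock: 21.32
tool_pos: [0.6169, -0.0988, 0.1155]
eef_rot: [0.978, 0.21, -0.001, -0.0]
contact_force: [0.1, 0.1, -0.0]
opening: 0.264
finger_force: 15.0
now 21.3167 [ 0.61686923 -0.09877295  0.11548945] [ 0.1256002   0.84460759 -0.07373817  1.66733872  0.09296691  0.63509499
 -1.14532337]
[0.6167, -0.099, 0.12] total [-0.01  0.01 -0.18] rows 1 each [-0.01   0.005 -0.18 ]
[0.6167, -0.099, 0.0585] total [0.   0.   2.46] rows 3 each [0.001 0.001 0.82 ]
```

```bash
python3 -m pendant '[[0,0,0.6,0,0,0],[0,0,0.6,0,0,0],[0,0,0.6,0,0,0],[0,0,0.25,0,0,0],[0,0,0.1,0,0,0]]';python3 -m pendant '[[0,0,0,0,0,0],[0,0,0.03,0,0,0],[0,0,0.03,0,0,0],[0,0,0,0,0,0]]'; python3 wp.py '[[0.6167,-0.099,0.0585]]'
```

```text
clock: 21.73
tool_pos: [0.6154, -0.0987, 0.0612]
eef_rot: [0.978, 0.21, -0.002, -0.001]
contact_force: [0.4, -0.4, -0.6]
opening: 0.266
finger_force: 15.0
clock: 22.07
tool_pos: [0.6182, -0.099, 0.0616]
eef_rot: [0.978, 0.21, 0.0, 0.0]
contact_force: [-0.4, -0.7, -0.4]
opening: 0.269
finger_force: 15.0
now 22.0667 [ 0.61818365 -0.09904486  0.06159486] [ 0.12096766  0.92533116 -0.06512563  1.68544015  0.10270723  0.53309845
 -1.15382683]
[0.6167, -0.099, 0.0585] total [-0.05 -0.03  0.12] rows 1 each [-0.053 -0.026  0.124]
```

```bash
python3 -m pendant '[[-0.05,-0.02,0.05,0,0,0],[0,0,0.05,0,0,0],[0,0,0.02,0,0,0],[0,0,0.02,0,0,0],[0,0,0,0,0,0]]';python3 -m pendant '[[0,0,0,0,0,0],[0,0,0,0,0,0]]'
```

```text
clock: 22.48
tool_pos: [0.6166, -0.0994, 0.0586]
eef_rot: [0.978, 0.21, 0.0, 0.0]
contact_force: [-1.9, -0.6, 7.6]
opening: 0.266
finger_force: 15.0
clock: 22.65
tool_pos: [0.6166, -0.0993, 0.0586]
eef_rot: [0.978, 0.21, 0.0, 0.0]
contact_force: [-2.7, -0.6, 8.3]
opening: 0.268
finger_force: 15.0
```

Release, rise, back off toward the robot, then check with both cameras.

```bash
python3 -m pendant '[[0,0,0,0,0,0],[0,0,0,0,0,0],[0,0,0,0,0,0],[0,0,0,0,0,0]]' 0.1;python3 -m pendant '[[0,0,-0.5,0,0,0],[0,0,-0.9,0,0,0],[0,0,-0.9,0,0,0],[0,0,-0.9,0,0,0],[0,0,-0.9,0,0,0]]';python3 -m pendant '[[-0.85,0,-0.5,0,0,0],[-0.85,0,-0.5,0,0,0],[-0.85,0,-0.4,0,0,0],[-0.85,0,0,0,0,0],[-0.85,0,0,0,0,0]]';python3 -m pendant '[[-0.85,0,0,0,0,0],[-0.85,0,0,0,0,0],[-0.5,0,0,0,0,0],[0,0,0,0,0,0],[0,0,0,0,0,0]]'
python3 - <<'E'
from h import *
P={'S':(.6014,-.201,0),'54':(.6167,-.099,.072),'64':(.6325,.0037,.084),'74':(.6483,.106,.096),'84':(.6639,.2085,.108),'L':(.680,.312,0)}
for n in('top','side'):
    p,d=optics.snapshot(n);cv2.imwrite(f'pics/{n}9.png',p)
    W=cloud(n,d).reshape(-1,3);W=W[np.isfinite(W[:,0])]
    for k,c in P.items():
        Q=W[(np.hypot(*(W[:,:2]-np.array(c[:2])).T)<.05)&(W[:,2]<.14)];h=np.percentile(Q[:,2],99.5)
        N=Q[Q[:,2]>h-.022];rim=Q[(Q[:,2]>.016)&(Q[:,2]<.026)]
        print(n,k,'top',h.round(4),'expect',round(c[2]+.012,3),'neck',circ(N[:,:2],.012)[:2].round(4),'rim',circ(rim[:,:2]).round(4),'post/want',c[:2])
E
```

```text
clock: 22.98
tool_pos: [0.6165, -0.0989, 0.0573]
eef_rot: [0.978, 0.21, -0.0, -0.0]
contact_force: [0.1, 0.5, 0.4]
opening: 0.536
finger_force: 0.0
clock: 23.4
tool_pos: [0.6165, -0.099, 0.1618]
eef_rot: [0.978, 0.21, 0.0, 0.0]
contact_force: [-0.2, -0.4, -0.7]
opening: 0.548
finger_force: 0.0
clock: 23.82
tool_pos: [0.5194, -0.1432, 0.1966]
eef_rot: [0.978, 0.21, 0.001, 0.001]
contact_force: [-0.5, 0.0, 0.6]
opening: 0.548
finger_force: 0.0
clock: 24.23
tool_pos: [0.4699, -0.1655, 0.1957]
eef_rot: [0.978, 0.21, 0.001, 0.0]
contact_force: [0.0, 0.3, -0.1]
opening: 0.55
finger_force: 0.0
top S top 0.0761 expect 0.012 neck [ 0.601  -0.2024] rim [ 0.6008 -0.202   0.0212] post/want (0.6014, -0.201)
top 54 top 0.0867 expect 0.084 neck [ 0.6155 -0.1001] rim [ 0.6152 -0.0996  0.0259] post/want (0.6167, -0.099)
top 64 top 0.0987 expect 0.096 neck [0.6317 0.003 ] rim [0.6312 0.003  0.0308] post/want (0.6325, 0.0037)
top 74 top 0.1107 expect 0.108 neck [0.6491 0.1091] rim [0.6484 0.1089 0.0358] post/want (0.6483, 0.106)
top 84 top 0.1223 expect 0.12 neck [0.6649 0.2078] rim [0.6632 0.2079 0.0406] post/want (0.6639, 0.2085)
top L top 0.1343 expect 0.012 neck [0.6789 0.314 ] rim [0.6791 0.3129 0.0454] post/want (0.68, 0.312)
side S top 0.0766 expect 0.012 neck [ 0.6017 -0.2006] rim [ 0.6015 -0.201   0.0213] post/want (0.6014, -0.201)
side 54 top 0.0865 expect 0.084 neck [ 0.6159 -0.0986] rim [ 0.6157 -0.099   0.0263] post/want (0.6167, -0.099)
side 64 top 0.0984 expect 0.096 neck [0.6321 0.0034] rim [0.6317 0.0032 0.0311] post/want (0.6325, 0.0037)
side 74 top 0.1109 expect 0.108 neck [0.6491 0.1096] rim [0.6494 0.1087 0.0358] post/want (0.6483, 0.106)
side 84 top 0.1222 expect 0.12 neck [0.6641 0.2084] rim [0.6639 0.2081 0.0413] post/want (0.6639, 0.2085)
side L top 0.1344 expect 0.012 neck [0.6807 0.3128] rim [0.6807 0.3117 0.0459] post/want (0.68, 0.312)
```

View pics/side9.png

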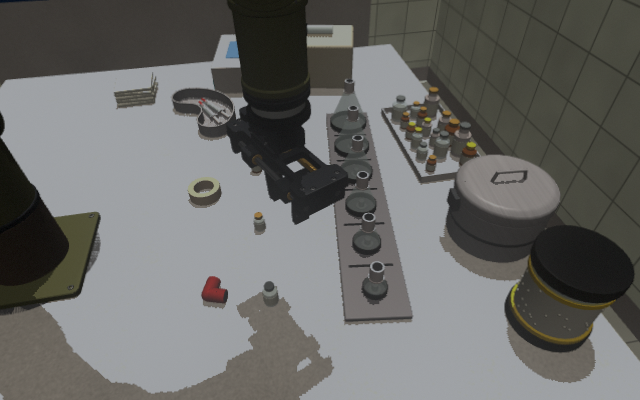

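The side view shows six masks in order along the rack, from the smallest at (375,285) to the largest at (347,120), all upright with the arm clear. Measured tops are about 2.5 mm above nominal, the same bias as before the moves. Every mask is within 4 mm of its post, and the two end masks have not moved.

```bash
python3 -c "
from plant import r
print(r.finish_job())"
```

```text
the job is handed in; nothing more can be done
None
```

The job is handed in: the 54, 64, 74 and 84 mm masks stand upright on posts 1 to 4 in size order, each within about 4 mm of its post, and the smallest and largest did not move (finished at about 24 s of the 99 s allowed).

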